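Start the screw cap on a reagent bottle

TASK

Put the loose dark-blue screw cap on the open neck of the tall reagent bottle in the caddy and start its thread the careful way: with the cap resting level on the neck, turn it backward (anticlockwise from above) until you feel it drop off the end of the thread, let it down, then turn it one full turn forward (clockwise). Do not go on to tighten it: finish while still gripping the cap, started by that one turn, and leave the tube rack, the sample pot and the vial where they stand.

Things in the scene. Friction and masses are not known exactly. Their poses are not given: they have to be found in the camera images.
- cap_center (a point): centre (half-way up, on the axis) of the loose dark-blue screw cap: round, ribbed, 57 mm across, 32 mm high, lying open side down on a teal bench mat 3 mm thick. z up through its closed top; it may be gripped at any yaw. Bore 51 mm wide, 28 mm deep, with two thread ridges opposite one another just inside the mouth; their angle cannot be seen from outside
- neck (a point): centre of the rim of the open neck of the tall white bottle; z up along the neck. Right-handed two-start thread, 10 mm down for one turn clockwise seen from above: 48 mm over the ridges, 42 mm at the root, rim bevelled to 37 mm. The cap has 1 mm of play all round, and 1.4 mm up and down once started; then it also stays put when let go, so several grasps may be used
- bottle: the tall white reagent bottle with purple and white label, fixed in a white caddy: 78 mm square, origin at the centre of its underside 8 mm above the bench, rim 167 mm above the origin, shoulder collar 30 mm below the rim; z up. Two lower bottles stand in the caddy beyond it along its x axis (78 and 149 mm away, tops 106 mm above the bench)
- cap: the whole cap, about 35 g; origin at the centre of its open underside, 16 mm below cap_center. Set on the neck at any angle it rests on the thread with its centre 2 to 7 mm above the rim. Turned backward it climbs 10 mm a turn to 7 mm above the rim, and within half a turn at most drops 5 mm, to 2 mm. One turn forward from there brings it to 8 mm below the rim (tight at 12 mm)
- rack: white tube rack with capped blood tubes, 62 x 128 mm, 98 mm high, loose; leave it where it is. Origin at the centre of its underside
- pot: clear sample pot with a yellow lid, 62 mm across, 62 mm high, loose; leave it. Origin at the centre of its underside
- vial: amber control vial with a red cap, 27 mm across, 54 mm high, loose; leave it. Origin at the centre of its underside
Things that resemble listed ones, but are neither listed nor needed, are in the scene too. There is more than one size of the cap; the job needs the largest.

How it is judged:
On the way, in this order (a step that is already met when the one before it is completed fails the run):
1. the cap sits level on the neck, touching it, turned back to the upper end of the thread (within about 1 mm of the 7 mm height at which it drops) (z of cap_center in the frame of neck between 0.006 and 0.0085 m and horizontal distance between cap_center and neck below 0.0025 m and angle between cap_center's own z axis and vertical below 0.1 rad and contact force between cap and bottle above 0.2 N), for 0.1 s.
2. the cap has dropped off the end of the thread and is let down on the ridge below (centre 0.8 to 3.8 mm above the rim) (z of cap_center in the frame of neck between 0.0008 and 0.0038 m and horizontal distance between cap_center and neck below 0.0025 m), for 0.1 s.
At the end, for the whole second after the job is handed in: The cap is on the neck's thread one turn (within about a third of a turn) past the drop: its centre 4.2 to 10.7 mm below the rim, within 3 mm of the neck's axis, level within 0.1 rad, at rest and still gripped by the fingers with more than 2 N (z of cap_center in the frame of neck between -0.0107 and -0.0042 m and horizontal distance between cap_center and neck below 0.003 m and angle between cap_center's own z axis and vertical below 0.1 rad and contact force between the fingers and cap above 2 N and linear speed of cap below 0.02 m/s); the arm keeps its last pose, push and grip.
It fails at once if the tube rack is shifted by more than 25 mm or tipped (distance of rack from where it was at the start of the episode above 0.025 m or angle between rack's own z axis and vertical above 0.3 rad).
It fails at once if the sample pot is shifted by more than 25 mm or tipped (distance of pot from where it was at the start of the episode above 0.025 m or angle between pot's own z axis and vertical above 0.3 rad).
It fails at once if the vial is shifted by more than 25 mm or tipped (distance of vial from where it was at the start of the episode above 0.025 m or angle between vial's own z axis and vertical above 0.3 rad).
It also fails if it takes over 72 s, if anything falls off the work surface, if the arm or the gripper's body presses on something with over 40 N, if the wrist force passes 120 N, or if a joint passes its speed limit or range.

ROBOT

A 6-joint arm with a two-finger parallel gripper is mounted at the origin on the work surface. World frame = base frame: x ahead of the robot, y to its left, z up, the work surface at z = 0. Lengths are in m, angles in rad, forces in N, time in s.
With the tool pointing down it reaches from about 0.25 to 0.725 m from the base axis. Payload 4 kg.
Tool frame: the origin (TCP) lies on the centre line of the jaws, within the pads' length; the fingertips stand 17 mm ahead of it and the grasp point (between the pads) lies 2 mm behind it; z points along the fingers, y is the line along which they close (so a half turn about z gives the same grasp; the last joint's range is limited). The gripper opens to 85 mm and grips with 20 to 120 N. Pads are 22 mm wide; open, the fingers measure 114 mm over their backs; the gripper's body (76 mm by 85 mm) begins 54 mm behind the grasp point. The pads swing forward as they close: fully open they stand 13 mm farther back than shut.
Start: joints at [-1.253, 0.241, 0.005, 1.335, 0, 1.571], TCP at [0.156, -0.475, 0.248] pointing down, gripper open.
Joint ranges: [-2.72, 2.72], [-1.05, 1.87], [-1.09, 1.28], [-1.99, 2.15], [-1.42, 1.44], [-3.14, 3.14]. Speed limits (rad/s): [2.79, 2.79, 3.14, 3.14, 3.14, 3.14].

INTERFACE

Orientations are given as a unit quaternion [x, y, z, w].
In Python, from workcell import bot, camera, get_calibration gives the robot as it stands.
- The arm moves only by the tool apply_moves, never from a script. Its argument "steps" is a list of rows, each a list of 3 entries, a list of its own where there are three numbers: the shift along the tool's x, y, z as a fraction of full scale, then the turn, a rotation vector about the tool's x, y, z as a fraction of full scale, then the opening, from 0 (shut) to 1 (fully open). A call has exactly 8 rows; each row shifts and turns the commanded pose from where the row before left it, along the tool's axes as they then stand; what a row does not reach is not made up. Full scale, the value 1, is 20 cm for a shift and pi rad for a turn. A row lasts 1/12 s, in which the tool goes at most 41.7 mm and 7.16 degrees, less where a joint would pass 70% of its speed; a pose out of reach is approached as far as the arm can. A call with a number of a shift or a turn outside -1 to 1 is refused whole. A call with a gripper value outside its range is refused whole. The fingers move at their own pace and stop on an object; the grip force is fixed at half the most. Time passes only in rows, so rows that do not move let the fingers close, or fill a call up. It gives the time, the measured TCP pose, the force, the opening and the grip force at its end, in the units of the state.
- bot.get_obs(): the state, without advancing time (a new reading comes with each control period).
- camera(name): name is "side" or "top" or "wrist"; returns (picture, depth): 384x512x3 uint8, red, green, blue; 384x512 float32, m along the optical axis (not along the pixel's ray), 0 where there is no reading.
- get_calibration(name): a dict with "fov_y" (degrees; the focal length in pixels is half the picture's height over the tangent of half this angle, whatever the lens; pixels are square), "cx", "cy" (the principal point, pixels), "rvec" (rotation vector, rad) and "tvec" (3), from world to camera coordinates, as OpenCV has them. Camera axes: x right, y down, z forward; pixel columns grow to the right and rows downward; lengths in m; the calibration is good to about 2 mm. A picture is of the moment at which its call begins: read the wrist's pose just before it. get_calibration takes no time and is no camera call; for the wrist camera it gives the pose at the moment of the call.
- bot.job_done(): hands the job in; it is judged then, once.
The state is a dict: "clock": time; "joint_pos": joint angles; "joint_vel": joint speeds; "tau": joint torques, N m; "eef_pos": TCP position; "tool_rot": TCP orientation; "ft_force": force on the tool from outside, world axes, zero at the start; "ft_torque": the same for the moment, N m; "grip_width": finger opening in m; "grasp_force": force on a finger pad.
Only numpy, scipy, OpenCV 4.12 (cv2) and the standard library are available. Lean on these libraries where they do the work, as an engineer would, in place of code of your own. Each camera call takes 0.05 s, during which the arm holds its last target. There are 200 camera calls.

## Working session

There is one attempt and no reset: what is moved stays moved. The work goes in short steps, Python scripts to look and compute and a tool call to move; the robot and the scene stay as the last step left them, time stands still between calls to the robot, and variables do not carry over. Pictures are saved under pics/ and viewed, at most 10 in all, crops included, and the job is handed in when it is done.

Besides the shell and the picture viewer there is one more tool, called after "Call:" by a JSON object that holds its "op" and its "data". apply_moves: Moves the arm, as the interface text tells. Its arguments: {"type":"object","properties":{"steps":{"type":"array"}},"required":["steps"]}

```bash
ls; mkdir -p pics
cat > h.py <<'E'
import numpy as np, cv2
from workcell import bot, camera, get_calibration
def cloud(name):
    c=get_calibration(name); im,d=camera(name)
    f=im.shape[0]/2/np.tan(np.radians(c["fov_y"])/2)
    R=cv2.Rodrigues(np.array(c["rvec"],float))[0]; t=np.array(c["tvec"],float).ravel()
    v,u=np.mgrid[:im.shape[0],:im.shape[1]]
    P=np.stack([(u-c["cx"])/f*d,(v-c["cy"])/f*d,d],-1)
    W=(P-t)@R; W[d==0]=np.nan
    return im,d,W
def save(n,im): cv2.imwrite("pics/"+n,cv2.cvtColor(im,cv2.COLOR_RGB2BGR))
E
python3 - <<'E'
from h import *
o=bot.get_obs(); print(o)
for n in("side","top"):
    im,d,W=cloud(n); np.savez(n+".npz",im=im,d=d,W=W)
    save(n+".png",im); print(get_calibration(n))
E
```

```text
pics
{'clock': 0.0, 'joint_pos': array([-1.25296065e+00,  2.41386006e-01,  3.72926503e-03,  1.33524837e+00,
        2.77913843e-05,  1.57077948e+00]), 'joint_vel': array([ 0.00048463,  0.00026942, -0.00112975,  0.00114556, -0.00087929,
       -0.00065815]), 'tau': array([ 9.37795921e-04, -3.72316790e+01,  2.52408350e+01,  1.69393880e-02,
        3.10802388e-04, -6.82482337e-06]), 'eef_pos': array([ 0.15607154, -0.47437181,  0.24742835]), 'tool_rot': array([ 9.87397234e-01,  1.58257988e-01, -1.53128119e-04, -1.04330725e-03]), 'ft_force': array([ 0.00875301,  0.14457872, -0.34716524]), 'ft_torque': array([-0.00934135,  0.02331152,  0.02843766]), 'grasp_force': 0.0, 'grip_width': 0.08540007102357705}
{'fov_y': 43.80878990481438, 'cx': 265.4249528814894, 'cy': 186.7711258041939, 'rvec': array([ 0.66510139, -2.48267052,  1.3301787 ]), 'tvec': array([0.52649723, 0.21658832, 0.98846477])}
{'fov_y': 47.55576232155932, 'cx': 257.1690436102385, 'cy': 192.33689652952782, 'rvec': array([ 2.15632117, -2.09615652,  0.23346268]), 'tvec': array([0.08044825, 0.56845038, 1.21940101])}
```

View pics/side.png

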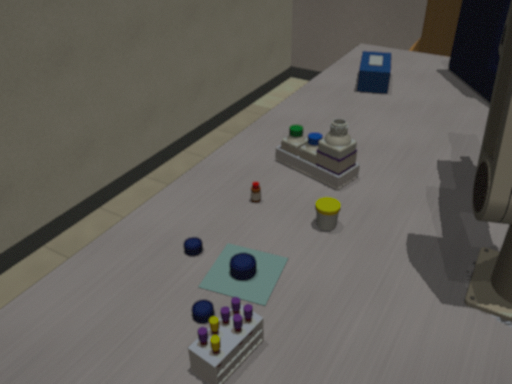

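View pics/top.png

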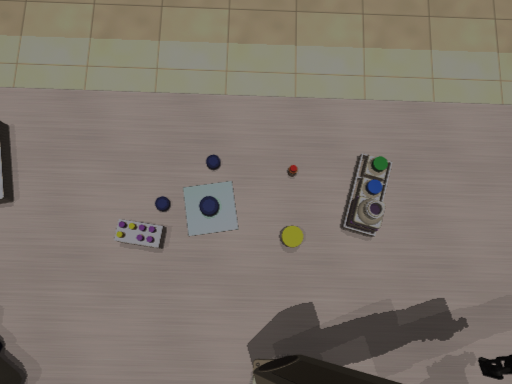

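Three dark-blue caps are visible. In the top view they are at (213,162), (162,204) and (209,206). The last is the largest and lies on the teal mat, so it fits the description. In the top view the bottle neck is at about (375,209), the pot at (292,237), the vial at (293,170) and the rack at (140,233).

Run:
```python
from h import *
im=None
for n,boxes in(("top",dict(cap=(190,185,230,228),capB=(203,152,223,172),capC=(152,194,172,214),neck=(355,190,392,228),mat=(180,178,242,240),pot=(276,220,308,252),rack=(112,215,170,250),vial=(285,160,300,178),bluelid=(364,178,384,196))),
 ("side",dict(cap=(226,250,260,282),neck=(325,117,352,140),pot=(312,195,344,232)))):
    z=np.load(n+".npz"); W=z["W"]; I=z["im"].astype(int)
    for k,(a,b,c,d) in boxes.items():
        w=W[b:d,a:c].reshape(-1,3); p=I[b:d,a:c].reshape(-1,3)
        g=~np.isnan(w[:,0])
        if 'cap' in k: m=g&(p.sum(1)<170)&(p[:,2]>p[:,0]+15)&(w[:,2]>.012)
        elif k=='neck': m=g&(w[:,2]>.16)
        else: m=g&(w[:,2]>.03)
        w2=w[m]
        if len(w2)==0: print(n,k,'none',np.nanmax(w[:,2]));continue
        top=np.percentile(w2[:,2],90); t=w2[w2[:,2]>top-.006]
        print(n,k,m.sum(),'top',top.round(4),'topmid',((t.min(0)+t.max(0))/2).round(4),'ext',np.ptp(t[:,:2],axis=0).round(4),'mean',t.mean(0).round(4))
t=np.load("top.npz")["im"]; save("crop.png",cv2.resize(np.hstack([t[140:260,110:260],t[140:260,280:400]]),None,fx=2.9,fy=2.9,interpolation=cv2.INTER_CUBIC))
```

```text
top cap 264 top 0.0376 topmid [0.5264 0.2388 0.0377] ext [0.0511 0.0512] mean [0.5273 0.2389 0.0352]
top capB 132 top 0.0266 topmid [0.6643 0.2326 0.0253] ext [0.0382 0.0368] mean [0.6644 0.2332 0.0239]
top capC 138 top 0.0266 topmid [0.5311 0.3776 0.0252] ext [0.0356 0.0363] mean [0.531  0.3779 0.0241]
top neck 170 top 0.1753 topmid [ 0.5073 -0.2158  0.1739] ext [0.043  0.0417] mean [ 0.5069 -0.2148  0.1732]
top mat 276 top 0.0377 topmid [0.5279 0.2373 0.0378] ext [0.0547 0.0541] mean [0.5272 0.2379 0.0352]
top pot 368 top 0.0644 topmid [ 0.4406 -0.0077  0.0635] ext [0.0577 0.0603] mean [ 0.4406 -0.0074  0.0617]
top rack 1054 top 0.097 topmid [0.4373 0.43   0.0978] ext [0.051  0.1011] mean [0.4391 0.4286 0.097 ]
top vial 69 top 0.0552 topmid [ 0.6437 -0.0094  0.0537] ext [0.0192 0.0156] mean [ 0.644  -0.0096  0.0532]
top bluelid 343 top 0.1069 topmid [ 0.5838 -0.2353  0.1073] ext [0.0387 0.0422] mean [ 0.5838 -0.2355  0.1053]
side cap 406 top 0.0374 topmid [0.524  0.2421 0.0353] ext [0.0526 0.0535] mean [0.5235 0.2438 0.0357]
side neck 181 top 0.1756 topmid [ 0.5057 -0.2129  0.174 ] ext [0.0418 0.0457] mean [ 0.5063 -0.2115  0.1734]
side pot 527 top 0.0643 topmid [ 0.4397 -0.0045  0.0627] ext [0.0617 0.0622] mean [ 0.4383 -0.0031  0.0628]
```

View pics/crop.png

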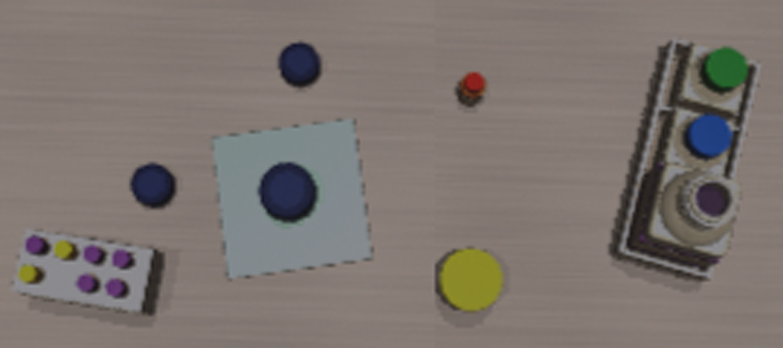

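The crop confirms the centre cap on the mat is clearly the largest (57 mm, top at 35 mm), so it is the target. The neck is at about (0.5065, -0.2145) with its rim at 0.175 m. Moving now.

Call:
{"op": "apply_moves", "data": {"steps": [[[0.12, -0.117, 0], [0, 0, 0], 1], [[0.12, -0.117, 0], [0, 0, 0], 1], [[0.12, -0.117, 0], [0, 0, 0], 1], [[0.12, -0.117, 0], [0, 0, 0], 1], [[0.12, -0.117, 0], [0, 0, 0], 1], [[0.12, -0.117, 0], [0, 0, 0], 1], [[0.12, -0.117, 0], [0, 0, 0], 1], [[0.12, -0.117, 0], [0, 0, 0], 1]]}}

```text
clock: 0.77
eef_pos: [0.2802, -0.2355, 0.248]
tool_rot: [0.987, 0.158, -0.0, -0.0]
ft_force: [1.6, 0.3, -0.4]
grip_width: 0.0855
grasp_force: 0.0
```

```bash
cat > s.py <<'E'
from h import *
from scipy.spatial.transform import Rotation as Ro
o=bot.get_obs(); R=Ro.from_quat(o["tool_rot"]).as_matrix()
print("t",round(o["clock"],2),"p",np.round(o["eef_pos"],4),"psi",np.arctan2(R[1,0],R[0,0]).round(4),"zt",R[:,2].round(4),"j1,j6",o["joint_pos"][[0,4,5]].round(3),"F",o["ft_force"].round(2),"T",o["ft_torque"].round(2),"w",round(o["grip_width"],4),"g",round(o["grasp_force"],1))
E
cat > go.py <<'E'
import sys; from s import *
d=np.array([float(a) for a in sys.argv[1:4]])-o["eef_pos"]
print("tool shift/0.2:",(R.T@d/0.2).round(4))
E
python3 go.py 0.5255 0.24 0.2
```

```text
t 0.77 p [ 0.2802 -0.2355  0.248 ] psi 0.3172 zt [-3.e-04  4.e-04 -1.e+00] j1,j6 [-0.699  0.     2.125] F [ 1.59  0.34 -0.35] T [ 0.   -0.06  0.  ] w 0.0855 g 0.0
tool shift/0.2: [ 1.9068 -1.8762  0.2407]
```

Call:
{"op": "apply_moves", "data": {"steps": [[[0, 0, 0], [0, 0, -0.0385], 1], [[0, 0, 0], [0, 0, -0.0385], 1], [[0, 0, 0], [0, 0, -0.0385], 1], [[0, 0, 0], [0, 0, -0.0385], 1], [[0, 0, 0], [0, 0, -0.0385], 1], [[0, 0, 0], [0, 0, -0.0385], 1], [[0, 0, 0], [0, 0, -0.0385], 1], [[0, 0, 0], [0, 0, -0.0385], 1]]}}

```text
clock: 1.43
eef_pos: [0.2799, -0.2369, 0.2479]
tool_rot: [0.799, 0.602, -0.0, -0.0]
ft_force: [0.5, -0.5, -0.2]
grip_width: 0.0853
grasp_force: 0.0
```

Call:
{"op": "apply_moves", "data": {"steps": [[[0, 0, 0], [0, 0, -0.0385], 1], [[0, 0, 0], [0, 0, -0.0385], 1], [[0, 0, 0], [0, 0, -0.0385], 1], [[0, 0, 0], [0, 0, -0.0385], 1], [[0, 0, 0], [0, 0, -0.0385], 1], [[0, 0, 0], [0, 0, -0.0385], 1], [[0, 0, 0], [0, 0, -0.0385], 1], [[0, 0, 0], [0, 0, -0.0385], 1]]}}

```text
clock: 2.1
eef_pos: [0.2799, -0.2369, 0.2479]
tool_rot: [0.427, 0.904, 0.0, -0.0]
ft_force: [0.1, -0.1, 0.6]
grip_width: 0.0856
grasp_force: 0.0
```

```bash
python3 go.py 0.5255 0.24 0.16
```

```text
t 2.1 p [ 0.2799 -0.2369  0.2479] psi 2.259 zt [-8.e-04  6.e-04 -1.e+00] j1,j6 [-0.702 -0.     0.18 ] F [ 0.13 -0.06  0.64] T [-0.02 -0.    0.02] w 0.0856 g 0.0
tool shift/0.2: [1.0613 2.4632 0.4402]
```

Call:
{"op": "apply_moves", "data": {"steps": [[[0.0665, 0.154, 0.0275], [0, 0, 0], 1], [[0.0665, 0.154, 0.0275], [0, 0, 0], 1], [[0.0665, 0.154, 0.0275], [0, 0, 0], 1], [[0.0665, 0.154, 0.0275], [0, 0, 0], 1], [[0.0665, 0.154, 0.0275], [0, 0, 0], 1], [[0.0665, 0.154, 0.0275], [0, 0, 0], 1], [[0.0665, 0.154, 0.0275], [0, 0, 0], 1], [[0.0665, 0.154, 0.0275], [0, 0, 0], 1]]}}

```text
clock: 2.77
eef_pos: [0.4044, 0.0025, 0.2038]
tool_rot: [0.43, 0.903, -0.0, -0.0]
ft_force: [0.1, -0.4, -0.2]
grip_width: 0.085
grasp_force: 0.0
```

Call:
{"op": "apply_moves", "data": {"steps": [[[0.0665, 0.154, 0.0275], [0, 0, 0], 1], [[0.0665, 0.154, 0.0275], [0, 0, 0], 1], [[0.0665, 0.154, 0.0275], [0, 0, 0], 1], [[0.0665, 0.154, 0.0275], [0, 0, 0], 1], [[0.0665, 0.154, 0.0275], [0, 0, 0], 1], [[0.0665, 0.154, 0.0275], [0, 0, 0], 1], [[0.0665, 0.154, 0.0275], [0, 0, 0], 1], [[0.0665, 0.154, 0.0275], [0, 0, 0], 1]]}}

```text
clock: 3.43
eef_pos: [0.5285, 0.2402, 0.1593]
tool_rot: [0.43, 0.903, -0.001, -0.0]
ft_force: [1.0, -0.1, 0.2]
grip_width: 0.0856
grasp_force: 0.0
```

Run:
```python
from s import *
im,d,W=cloud("wrist"); save("w1.png",im)
I=im.astype(int); m=~np.isnan(W[...,0])&(W[...,2]>.028)&(W[...,2]<.05)&(np.hypot(W[...,0]-.5255,W[...,1]-.24)<.05)
t=W[m]; print(m.sum(),((t.min(0)+t.max(0))/2).round(4),np.ptp(t,axis=0).round(4),t.mean(0).round(4))
c=cv2.minEnclosingCircle(t[:,:2].astype(np.float32)); print(c)
```

```text
t 3.43 p [0.5285 0.2402 0.1593] psi 2.2533 zt [-1.1e-03 -6.0e-04 -1.0e+00] j1,j6 [ 0.427 -0.     1.315] F [ 1.01 -0.08  0.2 ] T [-0.05 -0.   -0.01] w 0.0856 g 0.0
2560 [0.5262 0.2404 0.0331] [0.0571 0.0571 0.01  ] [0.5256 0.2412 0.0358]
((0.5263549089431763, 0.24008195102214813), 0.02894332818686962)
```

View pics/w1.png

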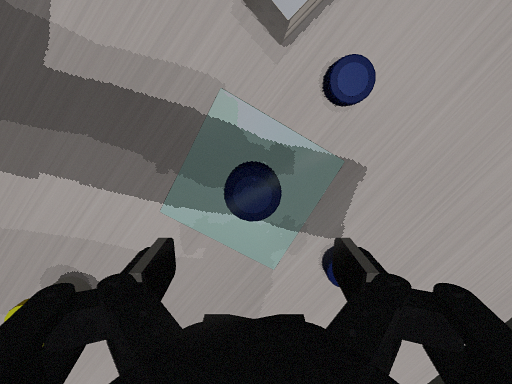

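The wrist view shows the cap on the mat at (252,191), with nothing between the fingers. Its measured width of 57 mm matches. Its centre is (0.526, 0.240).

```bash
python3 go.py 0.5262 0.2402 0.0235
```

```text
t 3.48 p [0.531  0.2456 0.1575] psi 2.2573 zt [ 5.0e-04  3.5e-03 -1.0e+00] j1,j6 [0.432 0.003 1.316] F [5.68 4.12 1.68] T [ 0.34 -0.34  0.02] w 0.0852 g 0.0
tool shift/0.2: [-0.0073 -0.0372  0.6699]
```

Call:
{"op": "apply_moves", "data": {"steps": [[[0, 0, 0.094], [0, 0, 0], 1], [[0, 0, 0.094], [0, 0, 0], 1], [[0, 0, 0.094], [0, 0, 0], 1], [[0, 0, 0.094], [0, 0, 0], 1], [[0, 0, 0.07], [0, 0, 0], 1], [[0, 0, 0.02], [0, 0, 0], 1], [[0, 0, 0], [0, 0, 0], 1], [[0, 0, 0], [0, 0, 0], 1]]}}

```text
clock: 4.15
eef_pos: [0.5285, 0.2387, 0.0673]
tool_rot: [0.43, 0.903, -0.0, -0.0]
ft_force: [0.7, -0.9, 0.8]
grip_width: 0.0854
grasp_force: 0.0
```

```bash
python3 go.py 0.5262 0.2402 0.0235
```

```text
t 4.15 p [0.5285 0.2387 0.0673] psi 2.2529 zt [-1.e-04 -0.e+00 -1.e+00] j1,j6 [0.424 0.    1.313] F [ 0.74 -0.87  0.79] T [ 0.02 -0.03  0.03] w 0.0854 g 0.0
tool shift/0.2: [ 0.0133 -0.0042  0.2192]
```

Call:
{"op": "apply_moves", "data": {"steps": [[[0.0133, -0.0042, 0.03], [0, 0, 0], 1], [[0, 0, 0.05], [0, 0, 0], 1], [[0, 0, 0.05], [0, 0, 0], 1], [[0, 0, 0.05], [0, 0, 0], 1], [[0, 0, 0.025], [0, 0, 0], 1], [[0, 0, 0.014], [0, 0, 0], 1], [[0, 0, 0], [0, 0, 0], 1], [[0, 0, 0], [0, 0, 0], 1]]}}

```text
clock: 4.82
eef_pos: [0.5261, 0.2403, 0.0231]
tool_rot: [0.43, 0.903, -0.0, -0.0]
ft_force: [-0.0, 0.3, 0.4]
grip_width: 0.0851
grasp_force: 0.0
```

Call:
{"op": "apply_moves", "data": {"steps": [[[0, 0, 0], [0, 0, 0], 0], [[0, 0, 0], [0, 0, 0], 0], [[0, 0, 0], [0, 0, 0], 0], [[0, 0, 0], [0, 0, 0], 0], [[0, 0, 0], [0, 0, 0], 0], [[0, 0, 0], [0, 0, 0], 0], [[0, 0, 0], [0, 0, 0], 0], [[0, 0, 0], [0, 0, 0], 0]]}}

```text
clock: 5.48
eef_pos: [0.5269, 0.2406, 0.0243]
tool_rot: [0.43, 0.903, 0.001, 0.001]
ft_force: [-0.1, -1.2, 5.6]
grip_width: 0.0562
grasp_force: 63.9
```

```bash
python3 go.py 0.5065 -0.2145 0.24
```

```text
t 5.48 p [0.5269 0.2406 0.0243] psi 2.253 zt [ 1.9e-03  8.0e-04 -1.0e+00] j1,j6 [ 0.428 -0.     1.317] F [-0.08 -1.17  5.61] T [-0.13  0.14  0.01] w 0.0562 g 63.9
tool shift/0.2: [-1.7026 -1.5119 -1.0803]
```

Call:
{"op": "apply_moves", "data": {"steps": [[[0, 0, -0.05], [0, 0, 0], 0], [[0, 0, -0.14], [0, 0, 0], 0], [[0, 0, -0.17], [0, 0, 0], 0], [[0, 0, -0.18], [0, 0, 0], 0], [[0, 0, -0.18], [0, 0, 0], 0], [[0, 0, -0.18], [0, 0, 0], 0], [[0, 0, -0.14], [0, 0, 0], 0], [[0, 0, -0.06], [0, 0, 0], 0]]}}

```text
clock: 6.15
eef_pos: [0.5275, 0.2409, 0.2489]
tool_rot: [0.43, 0.903, 0.003, 0.002]
ft_force: [0.9, 1.3, -0.1]
grip_width: 0.0558
grasp_force: 63.6
```

Call:
{"op": "apply_moves", "data": {"steps": [[[-0.06, -0.05, 0], [0, 0, 0], 0], [[-0.13, -0.115, 0], [0, 0, 0], 0], [[-0.14, -0.125, 0], [0, 0, 0], 0], [[-0.14, -0.125, 0], [0, 0, 0], 0], [[-0.14, -0.125, 0], [0, 0, 0], 0], [[-0.14, -0.125, 0], [0, 0, 0], 0], [[-0.14, -0.125, 0], [0, 0, 0], 0], [[-0.14, -0.125, 0], [0, 0, 0], 0]]}}

```text
clock: 6.82
eef_pos: [0.5122, -0.0373, 0.2423]
tool_rot: [0.43, 0.903, -0.001, -0.001]
ft_force: [0.8, -0.1, -0.2]
grip_width: 0.056
grasp_force: 63.6
```

```bash
python3 go.py 0.5065 -0.2145 0.24
```

```text
t 6.82 p [ 0.5122 -0.0373  0.2423] psi 2.2528 zt [-2.5e-03 -1.0e-04 -1.0e+00] j1,j6 [-0.072 -0.     0.816] F [ 0.77 -0.09 -0.15] T [ 0.   -0.05  0.03] w 0.056 g 63.6
tool shift/0.2: [-0.6699 -0.5808  0.0116]
```

Run:
```python
from s import *
c=get_calibration("wrist"); Rc=cv2.Rodrigues(c["rvec"])[0]; t=np.array(c["tvec"]).ravel()
f=192/np.tan(np.radians(c["fov_y"])/2)
for y in(-.0373,-.08,-.12,-.16,-.2145):
    for x in (.5065,.47,.55):
        p=Rc@(np.array([.5065,-.2145,.175])-np.array([x-.5122,y+.0373,0]))+t
        print(x,y,(f*p[:2]/p[2]+[c["cx"],c["cy"]]).round(),p[2].round(3))
```

```text
t 6.82 p [ 0.5122 -0.0373  0.2423] psi 2.2528 zt [-2.5e-03 -1.0e-04 -1.0e+00] j1,j6 [-0.072 -0.     0.816] F [ 0.77 -0.09 -0.15] T [ 0.   -0.05  0.03] w 0.056 g 63.6
0.5065 -0.0373 [132. 357.] 0.242
0.47 -0.0373 [165. 377.] 0.248
0.55 -0.0373 [ 90. 332.] 0.234
0.5065 -0.08 [158. 327.] 0.233
0.47 -0.08 [192. 348.] 0.239
0.55 -0.08 [115. 300.] 0.226
0.5065 -0.12 [184. 296.] 0.224
0.47 -0.12 [218. 319.] 0.23
0.55 -0.12 [140. 267.] 0.217
0.5065 -0.16 [212. 263.] 0.216
0.47 -0.16 [247. 288.] 0.222
0.55 -0.16 [168. 232.] 0.209
0.5065 -0.2145 [254. 215.] 0.205
0.47 -0.2145 [289. 242.] 0.211
0.55 -0.2145 [209. 180.] 0.198
```

```bash
python3 go.py 0.525 -0.23 0.245
```

```text
t 6.82 p [ 0.5122 -0.0373  0.2423] psi 2.2528 zt [-2.5e-03 -1.0e-04 -1.0e+00] j1,j6 [-0.072 -0.     0.816] F [ 0.77 -0.09 -0.15] T [ 0.   -0.05  0.03] w 0.056 g 63.6
tool shift/0.2: [-0.7883 -0.5579 -0.0136]
```

Call:
{"op": "apply_moves", "data": {"steps": [[[-0.14, -0.1, 0], [0, 0, 0], 0], [[-0.14, -0.1, 0], [0, 0, 0], 0], [[-0.14, -0.1, 0], [0, 0, 0], 0], [[-0.14, -0.1, -0.014], [0, 0, 0], 0], [[-0.13, -0.09, 0], [0, 0, 0], 0], [[-0.07, -0.05, 0], [0, 0, 0], 0], [[-0.03, -0.018, 0], [0, 0, 0], 0], [[0, 0, 0], [0, 0, 0], 0]]}}

```text
clock: 7.48
eef_pos: [0.5258, -0.2296, 0.2448]
tool_rot: [0.431, 0.902, -0.0, -0.001]
ft_force: [-0.2, 0.2, -1.1]
grip_width: 0.0556
grasp_force: 63.6
```

Run:
```python
from s import *
im,d,W=cloud("wrist"); save("w2.png",im)
m=~np.isnan(W[...,0])&(W[...,2]>.168)&(W[...,2]<.182)&(np.hypot(W[...,0]-.5065,W[...,1]+.2145)<.03)
v,u=np.nonzero(m); print(u.min(),u.max(),v.min(),v.max())
t=W[m]; print(m.sum(),((t.min(0)+t.max(0))/2).round(4),np.ptp(t,axis=0).round(4),t.mean(0).round(4))
t=t[t[:,2]>.172]; print(cv2.minEnclosingCircle(t[:,:2].astype(np.float32)),cv2.fitEllipse(t[:,:2].astype(np.float32)),np.percentile(t[:,2],[50,90]))
np.savez("w2.npz",W=W,im=im)
```

```text
t 7.48 p [ 0.5258 -0.2296  0.2448] psi 2.2499 zt [-2.4e-03  8.0e-04 -1.0e+00] j1,j6 [-0.412 -0.     0.48 ] F [-0.22  0.24 -1.13] T [-0.   -0.01  0.01] w 0.0556 g 63.6
218 277 153 202
917 [ 0.5066 -0.2142  0.173 ] [0.0434 0.0471 0.0099] [ 0.502  -0.2073  0.1734]
((0.5067970156669617, -0.2134443074464798), 0.021690914407372475) ((0.5078060030937195, -0.21414333581924438), (0.03677620366215706, 0.03727840632200241), 127.20584106445312) [0.17520676 0.1762447 ]
```

View pics/w2.png

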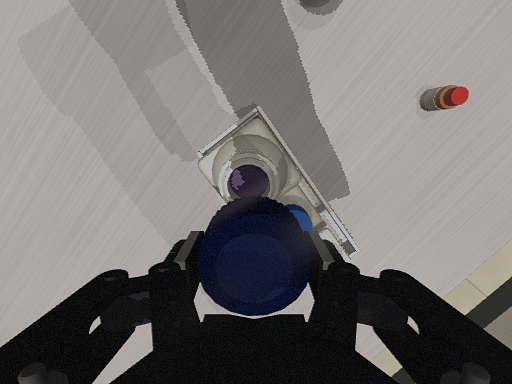

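The picture shows the neck rim at (247,182), with the held cap at (253,255) hiding its lower edge. Next I'll measure the cap in the same view, so that calibration errors cancel out.

```bash
python3 - <<'E'
from s import *
from scipy.optimize import least_squares
z=np.load("w2.npz"); W=z["W"]; I=z["im"].astype(int)
m=~np.isnan(W[...,0])&(I[...,2]>I[...,0]+12)&(W[...,2]>.2)&(W[...,2]<.27)
t=W[m]; print(m.sum(),np.percentile(t[:,2],[50,95]).round(4))
top=t[t[:,2]>np.percentile(t[:,2],60)-.004]
print(cv2.minEnclosingCircle(top[:,:2].astype(np.float32)),"TCP",o["eef_pos"])
A=np.c_[top[:,:2],np.ones(len(top))]; print("slope",np.linalg.lstsq(A,top[:,2],rcond=None)[0][:2])
# rim: outer edge top surface points, annulus fit
n=~np.isnan(W[...,0])&(W[...,2]>.1735)&(W[...,2]<.18)&(np.hypot(W[...,0]-.507,W[...,1]+.214)<.03)
q=W[n][:,:2]; a=np.arctan2(q[:,1]+.214,q[:,0]-.507); b=np.round(a/(np.pi/12))
P=[];
for k in np.unique(b):
    s=q[b==k]; r=np.hypot(s[:,0]-.507,s[:,1]+.214); P.append(s[r.argmax()]); print(int(k),r.min().round(4),r.max().round(4),end='; ')
E
python3 go.py 0.507 -0.2142 0.21
```

```text
t 7.53 p [ 0.526  -0.2282  0.2451] psi 2.2515 zt [-0.0021  0.0014 -1.    ] j1,j6 [-0.41   0.     0.481] F [0.36 1.78 0.54] T [ 0.   -0.05  0.01] w 0.0556 g 63.6
9716 [0.2563 0.2574]
((0.5258955359458923, -0.2295554131269455), 0.0285746231675148) TCP [ 0.52601444 -0.22819416  0.24507608]
slope [ 0.00091945 -0.00554423]
-12 0.0152 0.0191; -11 0.0153 0.0197; -10 0.0156 0.0196; -9 0.0157 0.0199; -8 0.016 0.0204; -7 0.0164 0.0207; -6 0.0163 0.0187; 0 0.0177 0.0214; 1 0.0172 0.0214; 2 0.0172 0.0212; 3 0.0167 0.0208; 4 0.0163 0.0206; 5 0.0158 0.0203; 6 0.0158 0.0201; 7 0.0156 0.0199; 8 0.015 0.0195; 9 0.0152 0.0197; 10 0.0149 0.0196; 11 0.0149 0.0193; 12 0.015 0.0192; t 7.53 p [ 0.526  -0.2282  0.2451] psi 2.2515 zt [-0.0021  0.0014 -1.    ] j1,j6 [-0.41   0.     0.481] F [0.36 1.78 0.54] T [ 0.   -0.05  0.01] w 0.0556 g 63.6
tool shift/0.2: [ 0.1138 -0.0297  0.1757]
```

```bash
python3 go.py 0.5078 -0.2144 0.192
```

```text
t 7.53 p [ 0.526  -0.2282  0.2451] psi 2.2515 zt [-0.0021  0.0014 -1.    ] j1,j6 [-0.41   0.     0.481] F [0.36 1.78 0.54] T [ 0.   -0.05  0.01] w 0.0556 g 63.6
tool shift/0.2: [ 0.1103 -0.0272  0.2657]
```

Call:
{"op": "apply_moves", "data": {"steps": [[[0.055, -0.0135, 0], [0, 0, 0], 0], [[0.055, -0.0135, 0], [0, 0, 0], 0], [[0, 0, 0.06], [0, 0, 0], 0], [[0, 0, 0.08], [0, 0, 0], 0], [[0, 0, 0.06], [0, 0, 0], 0], [[0, 0, 0.02], [0, 0, 0], 0], [[0, 0, 0], [0, 0, 0], 0], [[0, 0, 0], [0, 0, 0], 0]]}}

```text
clock: 8.2
eef_pos: [0.5089, -0.2133, 0.2024]
tool_rot: [0.429, 0.903, 0.0, -0.0]
ft_force: [0.2, 0.2, 0.1]
grip_width: 0.0555
grasp_force: 63.6
```

```bash
python3 go.py 0.5078 -0.2144 0.190
```

```text
t 8.2 p [ 0.5089 -0.2133  0.2024] psi 2.2545 zt [-2.e-04  3.e-04 -1.e+00] j1,j6 [-0.397  0.     0.49 ] F [0.17 0.24 0.1 ] T [ 0.04 -0.01  0.03] w 0.0555 g 63.6
tool shift/0.2: [-0.0006 -0.0079  0.062 ]
```

Call:
{"op": "apply_moves", "data": {"steps": [[[0, -0.008, 0], [0, 0, 0], 0], [[0, 0, 0.015], [0, 0, 0], 0], [[0, 0, 0.015], [0, 0, 0], 0], [[0, 0, 0.015], [0, 0, 0], 0], [[0, 0, 0.015], [0, 0, 0], 0], [[0, 0, 0], [0, 0, 0], 0], [[0, 0, 0], [0, 0, 0], 0], [[0, 0, 0], [0, 0, 0], 0]]}}

```text
clock: 8.87
eef_pos: [0.5077, -0.2154, 0.19]
tool_rot: [0.43, 0.903, -0.0, -0.0]
ft_force: [-0.3, 0.6, -0.4]
grip_width: 0.0552
grasp_force: 63.6
```

```bash
python3 go.py 0.5078 -0.2144 0.188
```

```text
t 8.87 p [ 0.5077 -0.2154  0.19  ] psi 2.2529 zt [-1.e-04  0.e+00 -1.e+00] j1,j6 [-0.401 -0.     0.487] F [-0.3   0.61 -0.39] T [ 0.05  0.01 -0.02] w 0.0552 g 63.6
tool shift/0.2: [0.0034 0.0037 0.0102]
```

Call:
{"op": "apply_moves", "data": {"steps": [[[0.002, 0.003, 0], [0, 0, 0], 0], [[0, 0, 0.005], [0, 0, 0], 0], [[0, 0, 0.005], [0, 0, 0], 0], [[0, 0, 0.005], [0, 0, 0], 0], [[0, 0, 0.005], [0, 0, 0], 0], [[0, 0, 0], [0, 0, 0], 0], [[0, 0, 0], [0, 0, 0], 0], [[0, 0, 0], [0, 0, 0], 0]]}}

```text
clock: 9.53
eef_pos: [0.5079, -0.2147, 0.1865]
tool_rot: [0.43, 0.903, -0.0, 0.0]
ft_force: [-1.3, 0.6, 3.8]
grip_width: 0.0555
grasp_force: 64.0
```

```bash
python3 s.py
```

```text
t 9.53 p [ 0.5079 -0.2147  0.1865] psi 2.253 zt [ 4.e-04 -2.e-04 -1.e+00] j1,j6 [-0.4   -0.     0.489] F [-1.3   0.64  3.83] T [ 0.07  0.22 -0.  ] w 0.0555 g 64.0
```

Call:
{"op": "apply_moves", "data": {"steps": [[[0, 0, 0], [0, 0, -0.02], 0], [[0, 0, 0], [0, 0, -0.02], 0], [[0, 0, 0], [0, 0, -0.02], 0], [[0, 0, 0], [0, 0, -0.02], 0], [[0, 0, 0], [0, 0, -0.02], 0], [[0, 0, 0], [0, 0, -0.02], 0], [[0, 0, 0], [0, 0, 0], 0], [[0, 0, 0], [0, 0, 0], 0]]}}

```text
clock: 10.2
eef_pos: [0.5086, -0.2148, 0.187]
tool_rot: [0.254, 0.967, -0.0, 0.001]
ft_force: [0.2, 0.0, 5.3]
grip_width: 0.0558
grasp_force: 64.2
```

```bash
python3 s.py
```

```text
t 10.2 p [ 0.5086 -0.2148  0.187 ] psi 2.6286 zt [ 2.2e-03 -6.0e-04 -1.0e+00] j1,j6 [-0.4    0.     0.113] F [0.25 0.02 5.31] T [ 0.16 -0.01 -0.03] w 0.0558 g 64.2
```

Call:
{"op": "apply_moves", "data": {"steps": [[[0, 0, 0], [0, 0, -0.02], 0], [[0, 0, 0], [0, 0, -0.02], 0], [[0, 0, 0], [0, 0, -0.02], 0], [[0, 0, 0], [0, 0, -0.02], 0], [[0, 0, 0], [0, 0, 0], 0], [[0, 0, 0], [0, 0, 0], 0], [[0, 0, 0], [0, 0, 0], 0], [[0, 0, 0], [0, 0, 0], 0]]}}

```text
clock: 10.87
eef_pos: [0.5086, -0.2147, 0.1871]
tool_rot: [0.131, 0.991, -0.0, 0.001]
ft_force: [-0.4, 1.2, 6.4]
grip_width: 0.0556
grasp_force: 64.3
```

```bash
python3 s.py
```

```text
t 10.87 p [ 0.5086 -0.2147  0.1871] psi 2.8798 zt [ 2.2e-03 -3.0e-04 -1.0e+00] j1,j6 [-0.4    0.001 -0.138] F [-0.38  1.22  6.4 ] T [0.22 0.04 0.06] w 0.0556 g 64.3
```

Call:
{"op": "apply_moves", "data": {"steps": [[[0, 0, 0], [0, 0, -0.02], 0], [[0, 0, 0], [0, 0, -0.02], 0], [[0, 0, 0], [0, 0, -0.02], 0], [[0, 0, 0], [0, 0, -0.02], 0], [[0, 0, 0], [0, 0, 0], 0], [[0, 0, 0], [0, 0, 0], 0], [[0, 0, 0], [0, 0, 0], 0], [[0, 0, 0], [0, 0, 0], 0]]}}

```text
clock: 11.53
eef_pos: [0.5077, -0.2146, 0.1858]
tool_rot: [0.005, 1.0, 0.0, -0.0]
ft_force: [-1.0, 0.7, -1.2]
grip_width: 0.0556
grasp_force: 63.7
```

```bash
python3 s.py
```

```text
t 11.53 p [ 0.5077 -0.2146  0.1858] psi 3.1312 zt [-6.e-04  2.e-04 -1.e+00] j1,j6 [-0.4  -0.   -0.39] F [-0.99  0.68 -1.17] T [ 0.   -0.04 -0.03] w 0.0556 g 63.7
```

The upward force vanished, so the cap has dropped off the end of the thread. Letting it down.

Call:
{"op": "apply_moves", "data": {"steps": [[[0, 0, 0.006], [0, 0, 0], 0], [[0, 0, 0.006], [0, 0, 0], 0], [[0, 0, 0.006], [0, 0, 0], 0], [[0, 0, 0.003], [0, 0, 0], 0], [[0, 0, 0], [0, 0, 0], 0], [[0, 0, 0], [0, 0, 0], 0], [[0, 0, 0], [0, 0, 0], 0], [[0, 0, 0], [0, 0, 0], 0]]}}

```text
clock: 12.2
eef_pos: [0.5079, -0.2147, 0.1829]
tool_rot: [0.005, 1.0, -0.0, 0.0]
ft_force: [-2.2, 1.2, 4.7]
grip_width: 0.0557
grasp_force: 64.3
```

```bash
python3 s.py
```

```text
t 12.2 p [ 0.5079 -0.2147  0.1829] psi 3.1324 zt [ 8.e-04 -4.e-04 -1.e+00] j1,j6 [-0.4   -0.    -0.391] F [-2.23  1.21  4.72] T [0.18 0.42 0.04] w 0.0557 g 64.3
```

Call:
{"op": "apply_moves", "data": {"steps": [[[0, 0, 0.001], [0, 0, 0.0385], 0], [[0, 0, 0.001], [0, 0, 0.0385], 0], [[0, 0, 0.001], [0, 0, 0.0385], 0], [[0, 0, 0.001], [0, 0, 0.0385], 0], [[0, 0, 0.001], [0, 0, 0.0385], 0], [[0, 0, 0.001], [0, 0, 0.0385], 0], [[0, 0, 0.001], [0, 0, 0.0385], 0], [[0, 0, 0.001], [0, 0, 0.0385], 0]]}}

```text
clock: 12.87
eef_pos: [0.5081, -0.2155, 0.1813]
tool_rot: [0.472, 0.882, -0.001, 0.001]
ft_force: [-1.8, -0.6, 6.9]
grip_width: 0.0553
grasp_force: 64.1
```

```bash
python3 s.py
```

```text
t 12.87 p [ 0.5081 -0.2155  0.1813] psi 2.1586 zt [ 0.0012 -0.0022 -1.    ] j1,j6 [-0.4   -0.002  0.583] F [-1.84 -0.56  6.87] T [-0.22  0.48  0.1 ] w 0.0553 g 64.1
```

Down 1.6 mm in 55°, which matches the 10 mm per turn pitch. Continuing.

Call:
{"op": "apply_moves", "data": {"steps": [[[0, 0, 0.0008], [0, 0, 0.0385], 0], [[0, 0, 0.0008], [0, 0, 0.0385], 0], [[0, 0, 0.0008], [0, 0, 0.0385], 0], [[0, 0, 0.001], [0, 0, 0.0385], 0], [[0, 0, 0.001], [0, 0, 0.0385], 0], [[0, 0, 0.001], [0, 0, 0.0385], 0], [[0, 0, 0.001], [0, 0, 0.0385], 0], [[0, 0, 0.001], [0, 0, 0.0385], 0]]}}

```text
clock: 13.53
eef_pos: [0.5078, -0.2148, 0.1798]
tool_rot: [0.828, 0.561, 0.0, 0.0]
ft_force: [-2.4, 0.2, 5.4]
grip_width: 0.0555
grasp_force: 64.2
```

Call:
{"op": "apply_moves", "data": {"steps": [[[0, 0, 0.001], [0, 0, 0.0385], 0], [[0, 0, 0.001], [0, 0, 0.0385], 0], [[0, 0, 0.001], [0, 0, 0.0385], 0], [[0, 0, 0.001], [0, 0, 0.0385], 0], [[0, 0, 0.001], [0, 0, 0.0385], 0], [[0, 0, 0.001], [0, 0, 0.0385], 0], [[0, 0, 0.001], [0, 0, 0.0385], 0], [[0, 0, 0.001], [0, 0, 0.0385], 0]]}}

```text
clock: 14.2
eef_pos: [0.5082, -0.2144, 0.1782]
tool_rot: [0.994, 0.112, 0.001, -0.0]
ft_force: [-1.0, 1.6, 4.0]
grip_width: 0.056
grasp_force: 64.2
```

```bash
python3 s.py
```

```text
t 14.2 p [ 0.5082 -0.2144  0.1782] psi 0.224 zt [ 1.4e-03  2.0e-04 -1.0e+00] j1,j6 [-4.000e-01  1.000e-03  2.518e+00] F [-0.95  1.64  3.97] T [0.41 0.19 0.11] w 0.056 g 64.2
```

Call:
{"op": "apply_moves", "data": {"steps": [[[0, 0, 0.001], [0, 0, 0.0385], 0], [[0, 0, 0.001], [0, 0, 0.0385], 0], [[0, 0, 0.001], [0, 0, 0.0385], 0], [[0, 0, 0.001], [0, 0, 0.0385], 0], [[0, 0, 0], [0, 0, 0], 0], [[0, 0, -0.003], [0, 0, 0], 1], [[0, 0, 0], [0, 0, 0], 1], [[0, 0, 0], [0, 0, 0], 1]]}}

```text
clock: 14.87
eef_pos: [0.5076, -0.2146, 0.1766]
tool_rot: [0.992, -0.126, -0.0, -0.0]
ft_force: [-0.1, -0.8, -0.2]
grip_width: 0.0851
grasp_force: 0.0
```

Call:
{"op": "apply_moves", "data": {"steps": [[[0, 0, 0], [0, 0, 0], 1], [[0, 0, 0], [0, 0, 0], 1], [[0, 0, 0], [0, 0, 0], 1], [[0, 0, 0], [0, 0, 0], 1], [[0, 0, 0], [0, 0, 0], 1], [[0, 0, 0], [0, 0, 0], 1], [[0, 0, 0], [0, 0, 0], 1], [[0, 0, 0], [0, 0, 0], 1]]}}

```text
clock: 15.53
eef_pos: [0.5079, -0.2146, 0.177]
tool_rot: [0.992, -0.127, 0.0, -0.0]
ft_force: [0.1, 0.1, -0.4]
grip_width: 0.0855
grasp_force: 0.0
```

```bash
python3 s.py
```

```text
t 15.53 p [ 0.5079 -0.2146  0.177 ] psi -0.2539 zt [ 0.  0. -1.] j1,j6 [-0.4    0.     2.996] F [ 0.06  0.06 -0.38] T [ 0.07 -0.01  0.02] w 0.0855 g 0.0
```

Call:
{"op": "apply_moves", "data": {"steps": [[[0, 0, 0], [0, 0, -0.0385], 1], [[0, 0, 0], [0, 0, -0.0385], 1], [[0, 0, 0], [0, 0, -0.0385], 1], [[0, 0, 0], [0, 0, -0.0385], 1], [[0, 0, 0], [0, 0, -0.0385], 1], [[0, 0, 0], [0, 0, -0.0385], 1], [[0, 0, 0], [0, 0, -0.0385], 1], [[0, 0, 0], [0, 0, -0.0385], 1]]}}

```text
clock: 16.2
eef_pos: [0.5079, -0.2146, 0.1771]
tool_rot: [0.936, 0.352, 0.0, 0.0]
ft_force: [0.0, 0.1, -0.1]
grip_width: 0.0853
grasp_force: 0.0
```

Call:
{"op": "apply_moves", "data": {"steps": [[[0, 0, 0], [0, 0, -0.0385], 1], [[0, 0, 0], [0, 0, -0.0385], 1], [[0, 0, 0], [0, 0, -0.0385], 1], [[0, 0, 0], [0, 0, -0.0385], 1], [[0, 0, 0], [0, 0, -0.0385], 1], [[0, 0, 0], [0, 0, -0.0385], 1], [[0, 0, 0], [0, 0, -0.0385], 1], [[0, 0, 0], [0, 0, -0.0385], 1]]}}

```text
clock: 16.87
eef_pos: [0.5079, -0.2147, 0.1771]
tool_rot: [0.665, 0.747, 0.0, 0.0]
ft_force: [-0.2, 0.2, -1.4]
grip_width: 0.0855
grasp_force: 0.0
```

Call:
{"op": "apply_moves", "data": {"steps": [[[0, 0, 0], [0, 0, -0.0385], 1], [[0, 0, 0], [0, 0, -0.0385], 1], [[0, 0, 0], [0, 0, -0.0385], 1], [[0, 0, 0], [0, 0, -0.0385], 1], [[0, 0, 0], [0, 0, -0.0385], 1], [[0, 0, 0], [0, 0, -0.0385], 1], [[0, 0, 0], [0, 0, -0.0385], 1], [[0, 0, 0], [0, 0, -0.0385], 1]]}}

```text
clock: 17.53
eef_pos: [0.5079, -0.2146, 0.177]
tool_rot: [0.241, 0.971, -0.0, 0.0]
ft_force: [0.0, 0.5, -0.4]
grip_width: 0.0854
grasp_force: 0.0
```

Call:
{"op": "apply_moves", "data": {"steps": [[[0, 0, 0], [0, 0, 0], 0], [[0, 0, 0], [0, 0, 0], 0], [[0, 0, 0], [0, 0, 0], 0], [[0, 0, 0], [0, 0, 0], 0], [[0, 0, 0], [0, 0, 0], 0], [[0, 0, 0], [0, 0, 0], 0], [[0, 0, 0], [0, 0, 0], 0], [[0, 0, 0], [0, 0, 0], 0]]}}

```text
clock: 18.2
eef_pos: [0.5082, -0.2148, 0.1776]
tool_rot: [0.244, 0.97, -0.0, 0.001]
ft_force: [-1.1, -1.3, 4.9]
grip_width: 0.0559
grasp_force: 63.9
```

Run:
```python
from s import *
im,d,W=cloud("side"); save("s2.png",cv2.resize(im[90:210,260:400],None,fx=4,fy=4))
im,d,W=cloud("wrist"); I=im.astype(int)
m=~np.isnan(W[...,0])&(I[...,2]>I[...,0]+12)&(W[...,2]>.15)&(W[...,2]<.21)&(np.hypot(W[...,0]-.508,W[...,1]+.2145)<.025)
print(m.sum(),np.percentile(W[m][:,2],[50,90]))
```

```text
t 18.2 p [ 0.5082 -0.2148  0.1776] psi 2.6484 zt [ 1.1e-03 -4.0e-04 -1.0e+00] j1,j6 [-0.4    0.     0.093] F [-1.15 -1.3   4.87] T [ 0.03  0.04 -0.11] w 0.0559 g 63.9
7351 [0.18912223 0.18988643]
```

View pics/s2.png

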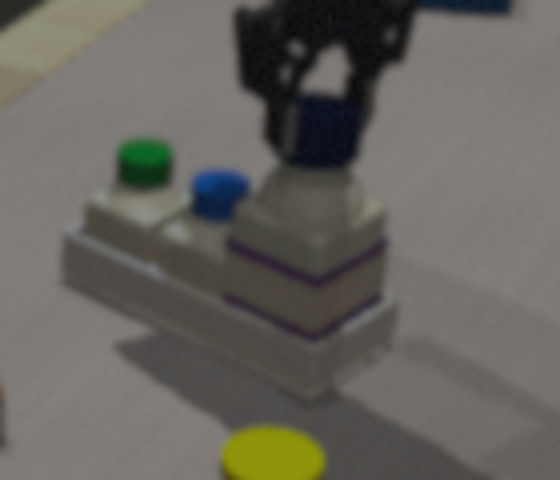

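The crop shows the cap at about (325,130), level on the neck and gripped. Its centre is about 2.7 mm below the rim, so I'll turn it another 166°.

Call:
{"op": "apply_moves", "data": {"steps": [[[0, 0, 0.001], [0, 0, 0.0385], 0], [[0, 0, 0.001], [0, 0, 0.0385], 0], [[0, 0, 0.001], [0, 0, 0.0385], 0], [[0, 0, 0.001], [0, 0, 0.0385], 0], [[0, 0, 0.001], [0, 0, 0.0385], 0], [[0, 0, 0.001], [0, 0, 0.0385], 0], [[0, 0, 0.001], [0, 0, 0.0385], 0], [[0, 0, 0.001], [0, 0, 0.0385], 0]]}}

```text
clock: 18.97
eef_pos: [0.5078, -0.2157, 0.176]
tool_rot: [0.669, 0.743, -0.001, 0.001]
ft_force: [-1.6, -2.9, 7.0]
grip_width: 0.0555
grasp_force: 64.1
```

Call:
{"op": "apply_moves", "data": {"steps": [[[0, 0, 0.001], [0, 0, 0.0385], 0], [[0, 0, 0.001], [0, 0, 0.0385], 0], [[0, 0, 0.001], [0, 0, 0.0385], 0], [[0, 0, 0.001], [0, 0, 0.0385], 0], [[0, 0, 0.001], [0, 0, 0.0385], 0], [[0, 0, 0.001], [0, 0, 0.0385], 0], [[0, 0, 0.001], [0, 0, 0.0385], 0], [[0, 0, 0.001], [0, 0, 0.0385], 0]]}}

```text
clock: 19.63
eef_pos: [0.5072, -0.215, 0.1745]
tool_rot: [0.938, 0.346, -0.001, 0.0]
ft_force: [-3.8, -0.5, 8.3]
grip_width: 0.0556
grasp_force: 64.2
```

Call:
{"op": "apply_moves", "data": {"steps": [[[0, 0, 0.001], [0, 0, 0.0385], 0], [[0, 0, 0.001], [0, 0, 0.0385], 0], [[0, 0, 0.001], [0, 0, 0.0385], 0], [[0, 0, 0.001], [0, 0, 0.0385], 0], [[0, 0, 0.001], [0, 0, 0.0385], 0], [[0, 0, 0.001], [0, 0, 0.0385], 0], [[0, 0, 0.001], [0, 0, 0.0385], 0], [[0, 0, 0], [0, 0, 0], 0]]}}

```text
clock: 20.3
eef_pos: [0.5077, -0.2142, 0.1731]
tool_rot: [0.998, -0.068, 0.0, -0.0]
ft_force: [-1.5, 1.7, 5.7]
grip_width: 0.0559
grasp_force: 64.2
```

Call:
{"op": "apply_moves", "data": {"steps": [[[0, 0, 0], [0, 0, 0], 0], [[0, 0, 0], [0, 0, 0], 0], [[0, 0, 0], [0, 0, 0], 0], [[0, 0, 0], [0, 0, 0], 0], [[0, 0, 0], [0, 0, 0], 0], [[0, 0, 0], [0, 0, 0], 0], [[0, 0, 0], [0, 0, 0], 0], [[0, 0, 0], [0, 0, 0], 0]]}}

```text
clock: 20.97
eef_pos: [0.5078, -0.2142, 0.1732]
tool_rot: [0.998, -0.066, 0.0, -0.0]
ft_force: [-2.3, 1.2, 6.8]
grip_width: 0.0553
grasp_force: 64.2
```

Run:
```python
from s import *
im,d,W=cloud("wrist"); I=im.astype(int)
m=~np.isnan(W[...,0])&(I[...,2]>I[...,0]+12)&(W[...,2]>.15)&(W[...,2]<.21)&(np.hypot(W[...,0]-.508,W[...,1]+.2145)<.025)
print(m.sum(),np.percentile(W[m][:,2],[50,90]))
```

```text
t 20.97 p [ 0.5078 -0.2142  0.1732] psi -0.1329 zt [ 5.e-04  8.e-04 -1.e+00] j1,j6 [-4.000e-01  1.000e-03  2.875e+00] F [-2.27  1.17  6.84] T [0.43 0.35 0.05] w 0.0553 g 64.2
7363 [0.18474569 0.18549677]
```

Both the arm reading and the camera put the cap centre about 7.1 mm below the rim, level, at rest and gripped. Handing in.

```bash
python3 -c "from h import *; print(bot.job_done())"
```

```text
the job is handed in; nothing more can be done
None
```

I turned the cap back until it dropped off the thread, let it down, and turned it one full turn forward. I then handed the job in with the cap still gripped and its centre about 7 mm below the rim; the hand-in returned no verdict.

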